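Put a mounted specimen away in the sprung clamp of its drawer

TASK

Pull the drawer of the small specimen cabinet out to its stop. Use the specimen on the grey mat (the low black puck with a metal face, not the taller loupe) to press the drawer's spring-loaded jaw back towards the drawer front, set the specimen upright on the drawer floor between jaw and fixed stop so that the jaw clamps it, let go, and then push the drawer fully home. Leave the loupe and the two bottles where they stand.

Things in the scene. Friction and masses are not known exactly. Their poses are not given: they have to be found in the camera images.
- chest: Small grey specimen cabinet fixed on the bench, 160 deep (x), 200 wide (y), 152 high. Origin: centre of its underside, on the bench. Its -x axis is the way its only drawer comes out: to the robot's right, and at most a little towards it. Its front face lies 80 mm from the origin along -x. Its top is a shallow tray in which two low steel discs lie, fixed.
- lid_edge (a point): Middle of the lower front edge of the cabinet's tray-shaped top (its front is a plain wall from 88 to 152 above the bench). The top juts out 34 over the front face, close above the pull tab: while the drawer is shut, a gripper pointing straight down cannot take the tab; lean its body back, away from the cabinet (along -x), by 40 to 45 degrees.
- drawer (a joint): How far the drawer is out, in m: 0 shut, 0.136 at its stop. It slides along the cabinet's -x axis with about 2 N of friction and stays where it is left. It may start up to 5 mm open.
- pull_tab (a point): Grip point of the drawer's pull tab; moves with the drawer, axes as the cabinet's. The tab is an upright steel plate, 12 thick (y), 24 high (33 to 57 above the bench), standing 38 out from the middle of the drawer front along -x. This point lies at half height, mid-thickness, 30 in front of the drawer front, 8 behind the tab's free end.
- seat (a point): Point on the drawer floor (22 above the bench) where the middle of the specimen's underside belongs; moves with the drawer, axes as the cabinet's. The back of the drawer front is 33 from it along -x and rises 56 above the floor; the side walls are 83 to either side and 25 high. With the drawer at its stop the seat is clear of the cabinet's top.
- stop (a point): Foot of the front face of the clamp's fixed stop, on the drawer floor, 15.5 behind (+x of) the seat; moves with the drawer, axes as the cabinet's. The stop is a steel bar 8 high, 8 thick, 30 wide. Hold the specimen higher than this bar, bring it against the jaw, press along -x until it is wholly in front of the bar, then lower it.
- jaw (a joint): Sprung jaw facing the stop, an upright steel plate 6 thick, 30 wide, 33 high over the drawer floor, sliding along x. Value in m, how far it is pressed towards the drawer front (-x): 0 at rest, when only 16 mm is left between jaw and stop; 0.015 when it clamps the specimen; 0.024 at most. Its spring pushes with 2 to 4.4 N.
- specimen_mid (a point): Centre (half-way up) of the specimen to be stored: a round black resin puck with a metal face, 31 in diameter, 21 high, loose on a grey mat to the right of the cabinet. Its z axis is the puck's axis.
- loupe: Bystander: black magnifying loupe, waisted, 36 in diameter, 38 high, standing loose on the grey mat. Taller than the specimen. Origin at the centre of its underside.
- etchant: Bystander: white bottle, 48 in diameter, 115 high, standing loose. Origin at the centre of its underside.
- oil: Bystander: small amber bottle, 34 in diameter, 83 high, standing loose. Origin at the centre of its underside.

How it is judged:
By the outcome, as a careful person would: the job done as asked, in the order asked, and still so for the second after the job is handed in, with the robot touching nothing.
It also fails if it takes over 58 s, if anything falls off the work surface, if the arm or the gripper's body presses on something with over 40 N, if the wrist force passes 120 N, or if a joint passes its speed limit or range.

ROBOT

A 7-joint arm with a two-finger parallel gripper is mounted at the origin on a cart in front of the work surface, level with it; the furniture and walls round the work are solid. World frame = base frame: x ahead of the robot, y to its left, z up, the work surface at z = 0. Lengths are in m, angles in rad, forces in N, time in s.
With the tool pointing down it reaches from about 0.425 to 0.95 m from the base axis. Payload 4.7 kg.
Tool frame: the origin (TCP) lies midway between the tips of the shut fingers; the grasp point (between the pads) lies grip_depth behind it (grip_depth is the distance from the TCP to the grasp point, in m); z points along the fingers, y is the direction in which the jaws open and shut (so a half turn about z gives the same grasp; the last joint's range is limited). The gripper opens to 85 mm and grips with 20 to 120 N. Pads are 22 mm wide; open, the fingers measure 114 mm over their backs; the gripper's body (76 mm by 85 mm) begins 54 mm behind the grasp point. The pads swing forward as they close: fully open they stand 13 mm farther back than shut.
Start: joints at [-1.137, 0.469, -0.049, 1.532, 0.024, 1.141, -0.082], TCP at [0.301, 0.604, 0.193] pointing down, gripper open.
Joint ranges: [-2.59, 2.59], [-0.33, 1.99], [-1.39, 1.29], [0.1, 2.45], [-1.04, 4.18], [0.21, 1.99], [-2.66, 2.66]. Speed limits (rad/s): [2.57, 2.57, 3.14, 3.14, 3.14, 3.14, 3.14].

INTERFACE

Orientations are given as a rotation vector (axis times angle).
In Python, from rig import goto, move_linear, move_j, command_gripper, sleep, ik, read_state, get_image, IKError, sign_off, find_in, masks_of, grip_depth gives the robot as it stands. Calls block until the motion is done:
- goto(position, orientation): joint-space move of the TCP to a pose.
- move_linear(position, max_speed=0.15, orientation=None, stop_force=None): straight line of the TCP; orientation=None keeps the orientation; max_speed is the mean speed in m/s. With stop_force (N) it stops when the force on the tool has changed by that much, and returns True; else False.
- move_j(angles): joint-space move.
- command_gripper(opening): opening from 0.0 (shut) to 1.0 (fully open); the grip force is fixed at half the most; returns when the fingers have stopped.
- sleep(seconds).
- ik(position, orientation): joint angles nearest the present ones, or None.
- read_state(): the state.
- get_image(name): name is "scene" or "top" or "wrist"; returns a dict with "image" (384x512x3 uint8, red, green, blue), "z_map" (384x512 float32, m along the optical axis (not along the pixel's ray), 0 where there is no reading), "intrinsics" (3x3 intrinsics, pixels), "rvec" (rotation vector, rad) and "tvec" (3), from world to camera coordinates, as OpenCV has them. Camera axes: x right, y down, z forward; pixel columns grow to the right and rows downward; lengths in m; the calibration is good to about 2 mm. A picture is of the moment at which its call begins.
A pose or a line that the arm cannot do raises IKError and nothing moves.
- sign_off(): hands the job in, once; it reports no verdict.
Trained networks look in the newest picture that a camera, given by its name, has taken for a name from the list of things; names that differ only in an ending like _2 or _b are one class to them, and where a whole thing is asked for, a point or a joint stands for the part that bears it (a point fixed in the world has none). Each returns a list of dicts, best first, with "p" (0 to 1); they miss things now and then, are a little off and sometimes report something else, mostly with a low value. They report only what shows in the picture. A call takes as long as a camera call.
- find_in(thing, camera): "position" ([column, row] in pixels, amid what is visible of it).
- masks_of(thing, camera): "pixels" (384x512 bool, what is visible of it) and "position" ([column, row] in pixels, amid what is visible of it).
The state is a dict: "time_s": time; "joint_positions": joint angles; "qd": joint speeds; "tau": joint torques, N m; "tool_pos": TCP position; "eef_rot": TCP orientation; "contact_force": force on the tool from outside, world axes, zero at the start; "wrist_torque": the same for the moment, N m; "finger_gap": opening from 0.0 (shut) to 1.0 (fully open).
Only numpy, scipy, OpenCV 4.12 (cv2) and the standard library are available. Lean on these libraries where they do the work, as an engineer would, in place of code of your own. Each camera call takes 0.05 s, during which the arm holds its last target. There are 200 camera calls.

## Working session

There is one attempt and no reset: what is moved stays moved. The work goes in short steps, each a Python script; the robot and the scene stay as the last script left them, time stands still between calls to the robot, and variables do not carry over. Pictures are saved under pics/ and viewed, about 8 in all and at most 12, crops included, and the job is handed in when it is done.

```bash
ls; mkdir -p pics; cat > h.py <<'E'
import numpy as np, cv2
from rig import *
from scipy.spatial.transform import Rotation as R
def cam(n):
    d=get_image(n); d['R']=cv2.Rodrigues(np.array(d['rvec'],float))[0]; d['t']=np.array(d['tvec'],float); return d
def save(d,f,s=1):
    im=cv2.cvtColor(d['image'],cv2.COLOR_RGB2BGR); cv2.imwrite('pics/'+f,im)
def pts(d,mask=None):
    z=d['z_map']; m=z>0
    if mask is not None: m&=mask
    v,u=np.nonzero(m); K=d['intrinsics']; zz=z[v,u]
    c=np.stack([(u-K[0][2])/K[0][0]*zz,(v-K[1][2])/K[1][1]*zz,zz],1)
    return (c-d['t'])@d['R']
def proj(d,p):
    return cv2.projectPoints(np.array(p,float).reshape(-1,3),np.array(d['rvec'],float),np.array(d['tvec'],float),np.array(d['intrinsics'],float),None)[0].reshape(-1,2)
E
python3 - <<'E'
from h import *
print(grip_depth, read_state())
ims=[]
for n in ['scene','top']:
    d=cam(n); ims.append(cv2.cvtColor(d['image'],cv2.COLOR_RGB2BGR))
    print(n,'campos',-d['R'].T@d['t'])
    for t in ['chest','pull_tab','specimen_mid','loupe','etchant','oil','jaw']:
        for m in masks_of(t,n)[:2]:
            p=pts(d,m['pixels']); 
            if len(p)==0: print(t,'nodepth',m['p']);continue
            print(t,round(m['p'],2),np.round(m['position']),m['pixels'].sum(),'med',np.round(np.median(p,0),3),'lo',np.round(np.percentile(p,3,0),3),'hi',np.round(np.percentile(p,97,0),3))
cv2.imwrite('pics/a.png',cv2.resize(np.hstack(ims),(800,300)))
cv2.imwrite('pics/top.png',ims[1]);cv2.imwrite('pics/scene.png',ims[0])
E
```

```text
pics
0.0187 {'time_s': 0.0, 'joint_positions': array([-1.13690566,  0.46946608, -0.04858544,  1.53366157,  0.02412617,
        1.14099795, -0.08233309]), 'qd': array([-0.0001825 , -0.00053418, -0.00110173, -0.00048763,  0.00032058,
        0.0010074 ,  0.00041992]), 'tau': array([-1.21183526e-03, -5.10308433e+01, -4.70846146e-02, -2.37710631e+01,
        1.06440845e-02,  7.72549974e-03,  7.99766525e-06]), 'tool_pos': array([0.30106955, 0.60341947, 0.19195856]), 'eef_rot': array([-7.20398925e-01, -3.05751889e+00,  3.00730619e-03]), 'contact_force': array([-0.14112682,  0.26554546, -0.07510225]), 'wrist_torque': array([ 0.0406148 , -0.01110175,  0.0088299 ]), 'finger_gap': 0.9994100617870636}
scene campos [ 0.00468893 -0.71674482  0.9803552 ]
chest 0.86 [190. 145.] 3927 med [0.596 0.2   0.114] lo [0.491 0.108 0.008] hi [0.716 0.338 0.152]
pull_tab 0.79 [199. 168.] 523 med [0.574 0.159 0.041] lo [0.504 0.132 0.016] hi [0.66  0.195 0.061]
specimen_mid 0.67 [275. 262.] 115 med [ 0.505 -0.294  0.02 ] lo [ 0.495 -0.306  0.005] hi [ 0.521 -0.278  0.023]
loupe 0.52 [317. 299.] 159 med [ 0.501
[... 151 characters left out ...]
i [ 0.721 -0.208  0.116]
oil 0.54 [337. 239.] 231 med [ 0.67  -0.37   0.048] lo [ 0.663 -0.382  0.005] hi [ 0.687 -0.352  0.083]
jaw 0.26 [196. 166.] 604 med [0.574 0.158 0.041] lo [0.505 0.129 0.013] hi [0.662 0.195 0.092]
top campos [ 0.46424544 -0.06803388  1.61638787]
specimen_mid 0.46 [311. 220.] 71 med [ 0.511 -0.29   0.021] lo [ 0.498 -0.304  0.007] hi [ 0.524 -0.277  0.027]
loupe 0.69 [357. 222.] 109 med [ 0.504 -0.445  0.03 ] lo [ 0.488 -0.461  0.009] hi [ 0.518 -0.432  0.044]
etchant 0.61 [294. 156.] 233 med [ 0.704 -0.219  0.08 ] lo [ 0.688 -0.245  0.001] hi [ 0.731 -0.2    0.119]
oil 0.5 [336. 165.] 93 med [ 0.677 -0.36   0.061] lo [ 0.666 -0.375  0.029] hi [ 0.692 -0.349  0.085]
```

View pics/a.png

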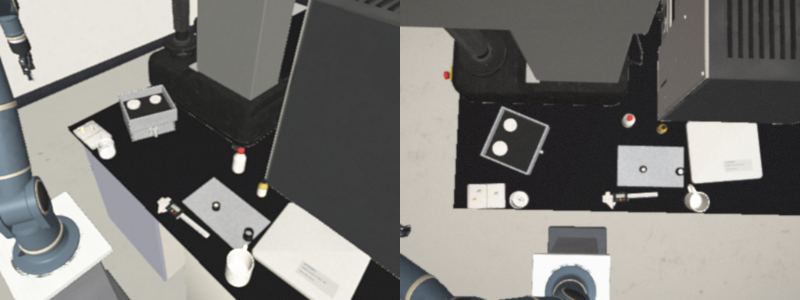

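```bash
python3 - <<'E'
from h import *
allp=[]
for n in ['top','scene']:
    d=cam(n)
    p=pts(d); m=(p[:,0]>.42)&(p[:,0]<.85)&(p[:,1]>.05)&(p[:,1]<.5)
    q=p[m&(p[:,2]>.144)&(p[:,2]<.165)]
    # drop outliers (robot)
    r=cv2.minAreaRect(q[:,:2].astype(np.float32)); print(n,len(q),np.median(q[:,2]),r); print(cv2.boxPoints(r))
    # tab points
    for t in find_in('pull_tab',n)[:2]: print(t)
    mm=masks_of('pull_tab',n)
    if mm:
        q=pts(d,mm[0]['pixels']); q=q[(q[:,2]>.03)&(q[:,2]<.065)]; np.save('tab_%s.npy'%n,q)
    img=cv2.cvtColor(d['image'],cv2.COLOR_RGB2BGR)
    c=(170,140) if n=='scene' else (200,100)
    crop=img[90:200,130:250] if n=='scene' else img[120:240,90:210]
    cv2.imwrite('pics/c_%s.png'%n,cv2.resize(crop,(400,400)))
cv2.imwrite('pics/c.png',np.hstack([cv2.imread('pics/c_scene.png'),cv2.imread('pics/c_top.png')]))
E
```

```text
top 828 0.1522107057521817 ((0.6587656140327454, 0.3029666543006897), (0.45620468258857727, 0.3071853220462799), 79.38785552978516)
[[0.46579272 0.10705127]
 [0.767724   0.05048014]
 [0.8517385  0.49888206]
 [0.54980725 0.5554532 ]]
scene 821 0.15103351662698117 ((0.6243312358856201, 0.24558743834495544), (0.3844655454158783, 0.2949276566505432), 88.96683502197266)
[[0.4734252  0.05604488]
 [0.7683049  0.05072698]
 [0.77523726 0.43513   ]
 [0.4803576  0.4404479 ]]
{'position': [197.8, 166.8], 'p': 0.89}
```

View pics/c.png

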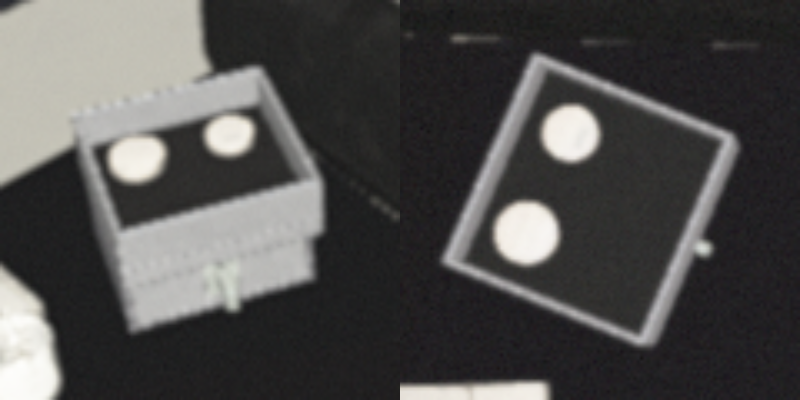

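```bash
python3 - <<'E'
from h import *
for n in ['top','scene']:
    d=cam(n); z=d['z_map']; v,u=np.indices(z.shape); K=d['intrinsics']
    c=np.stack([(u-K[0][2])/K[0][0]*z,(v-K[1][2])/K[1][1]*z,z],-1)
    P=(c-d['t'])@d['R']
    m=(z>0)&(P[...,2]>.143)&(P[...,2]<.162)&(P[...,0]>.42)&(P[...,0]<.85)&(P[...,1]>.05)&(P[...,1]<.5)
    N,l,st,_=cv2.connectedComponentsWithStats(m.astype(np.uint8),connectivity=8)
    for i in 1+np.argsort(-st[1:,4])[:2]:
        q=P[l==i]; r=cv2.minAreaRect(q[:,:2].astype(np.float32)); print(n,st[i],r,cv2.boxPoints(r).round(3).tolist())
    m=(z>0)&(P[...,2]>.038)&(P[...,2]<.075)&(P[...,0]>.5)&(P[...,0]<.65)&(P[...,1]>.07)&(P[...,1]<.2)
    q=P[m]; print(len(q)); 
    if n=='scene': np.save('front.npy',q)
E
```

```text
top [103 136  87  87 606] ((0.607397735118866, 0.2251731902360916), (0.19806979596614838, 0.20608501136302948), 68.8359375) [[0.47600001096725464, 0.17000000178813934], [0.6679999828338623, 0.09600000083446503], [0.7390000224113464, 0.2800000011920929], [0.546999990940094, 0.35499998927116394]]
top [123 125  83   5 119] ((0.7665331959724426, 0.17834724485874176), (0.0037872474640607834, 0.2502065896987915), 0.11396137624979019) [[0.7639999985694885, 0.30300000309944153], [0.7649999856948853, 0.05299999937415123], [0.7689999938011169, 0.05299999937415123], [0.7680000066757202, 0.30300000309944153]]
17
scene [151 108  75  49 515] ((0.6052618026733398, 0.22397080063819885), (0.20197266340255737, 0.20651699602603912), 68.81151580810547) [[0.47200000286102295, 0.16699999570846558], [0.6650000214576721, 0.09200000017881393], [0.7379999756813049, 0.2809999883174896], [0.5450000166893005, 0.35499998927116394]]
scene [189  86  69  49 313] ((0.7662209272384644, 0.2460012137889862), (0.3889510929584503, 0.014103718101978302), 88.70596313476562) [[0.7549999952316284, 0.052000001072883606], [0.7689999938011169, 0.050999999046325684], [0.777999997138977, 0.4399999976158142], [0.7639999985694885, 0.4410000145435333]]
278
```

```bash
cat >> h.py <<'E'
YAW=np.deg2rad(68.8); O=np.array([.6125,.2404,0])
def RC(): return R.from_euler('z',YAW).as_matrix()
def W(p): return O+RC()@np.array(p,float)
def ori(tilt_deg,flip=1,yaw=None):
    """tool z down, fingers tilted toward chest +x by tilt; jaws open along chest y"""
    a=np.deg2rad(tilt_deg); z=np.array([np.sin(a),0,-np.cos(a)]); y=np.array([0,1.,0])*flip; x=np.cross(y,z)
    return R.from_matrix(RC()@np.stack([x,y,z],1))
def tcp(g,r): return np.array(g)+r.as_matrix()[:,2]*grip_depth
E
python3 - <<'E'
from h import *
q0=read_state()['joint_positions']
for f in (1,-1):
  for t in (0,40,43):
    r=ori(t,f); g=W([-.110,0,.045])
    for off in (.12,0):
        print(f,t,off,ik(tcp(g-r.as_matrix()[:,2]*off,r),r.as_rotvec()))
    g=W([-.246,0,.045]); print('   open',ik(tcp(g,r),r.as_rotvec()))
E
```

```text
1 0 0.12 [-0.17737543  0.38081578 -0.16876365  1.78857761  0.07532058  0.97842681
  2.3952205 ]
1 0 0 [-0.13526615  0.53413658 -0.2292364   1.87872722  0.17098787  0.74758923
  2.31216073]
   open [-1.62752961e-04  4.43692511e-01 -1.27349800e-01  2.03606938e+00
  8.82602970e-02  6.66869737e-01  2.58686635e+00]
1 40 0.12 [ 0.22222015  0.36761257 -0.04840075  2.112099   -1.01849231  0.81143887
 -2.54716227]
1 40 0 [ 0.90042288  0.9880639  -1.23970772  2.08075373  0.74697018  0.38539032
  2.13381194]
   open [ 0.4929007   0.54375628 -0.23628723  2.15180031 -1.03218363  0.68518593
 -2.32305996]
1 43 0.12 [ 0.41248433  0.40322835 -0.23738528  2.11620355 -1.01848507  0.78387548
 -2.50746919]
1 43 0 [ 0.94350735  1.05781032 -1.28383926  2.08966138  0.82234255  0.38447856
  2.10286887]
   open [ 0.66659909  0.59390722 -0.42255909  2.1449771  -0.97368952  0.64135433
 -2.34176605]
-1 0 0.12 [-0.65806915  0.39494528  0.45936926  1.81729483 -0.20733726  0.97680684
 -0.48257082]
-1 0 0 [-0.61064378  0.54949819  0.40762982  1.90794309 -0.31007751  0.74576001
 -0.39665708]
   open [-0.44588997  0.46836972  0.43964879  2.06184116 -0.31272471  0.67453465
 -0.17117692]
-1 40 0.12 [ 0.22222015  0.36761257 -0.04840075  2.112099   -1.01849231  0.81143887
  0.59443039]
-1 40 0 [ 0.47578802  0.61988516 -0.56707392  2.10045819 -0.956654    0.41533524
  0.5392962 ]
   open [ 0.4929007   0.54375628 -0.23628723  2.15180031 -1.03218363  0.68518593
  0.81853269]
-1 43 0.12 [ 0.41248433  0.40322835 -0.23738528  2.11620355 -1.01848507  0.78387548
  0.63412346]
-1 43 0 [ 0.53925077  0.65506294 -0.61891594  2.10791485 -1.01756357  0.41355386
  0.63415551]
   open [ 0.5803948   0.57582654 -0.31338818  2.14992626 -1.04184084  0.68847951
  0.85799874]
```

```bash
python3 - <<'E'
from h import *
r0=ori(0,-1); 
s=read_state(); move_linear(s['tool_pos']+[0,0,.16],max_speed=.25)
g=W([-.19,0,.32]); goto(tcp(g,r0),r0.as_rotvec())
r=ori(41,-1); ax=r.as_matrix()[:,2]
tab=W([-.110,0,.045])
goto(tcp(tab-ax*.14,r),r.as_rotvec()); print(read_state()['joint_positions'].round(3),read_state()['time_s'])
d=cam('wrist'); save(d,'w1.png'); print(-d['R'].T@d['t'], read_state()['tool_pos'])
print(proj(d,tab)); 
for t in ['pull_tab','lid_edge','jaw']:
  for m in find_in(t,'wrist')[:2]: print(t,m)
for m in masks_of('pull_tab','wrist')[:1]:
    q=(pts(d,m['pixels'])-O)@RC(); print(len(q),np.median(q,0),np.percentile(q,3,0),np.percentile(q,97,0))
np.save('w1.npy',(pts(d)-O)@RC())
E
```

```text
[ 0.416  0.36  -0.238  2.098 -0.939  0.805  0.543] 5.275
[0.52203588 0.00844117 0.32299411] [0.54483301 0.06469064 0.13742919]
[[261.84911638 171.33084768]]
pull_tab {'position': [259.3, 159.9], 'p': 0.65}
lid_edge {'position': [261.1, 82.3], 'p': 0.86}
jaw {'position': [262.2, 84.2], 'p': 0.26}
1388 [-0.08292897  0.00095392  0.02661857] [-0.12038855 -0.08537272  0.01215571] [-0.08203658  0.08397225  0.05559897]
```

View pics/w1.png

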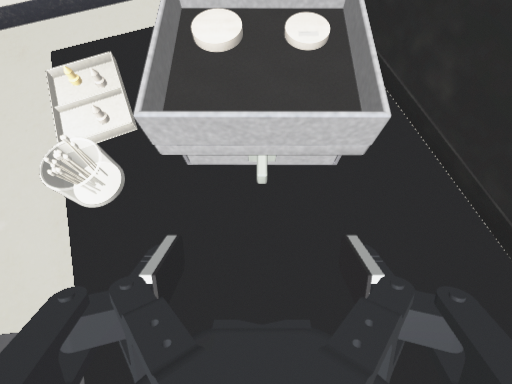

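```bash
python3 - <<'E'
from h import *
p=np.load('w1.npy')
t=p[(p[:,0]<-.09)&(p[:,0]>-.14)&(abs(p[:,1])<.025)&(p[:,2]>.03)&(p[:,2]<.075)]
print('tab',len(t),np.percentile(t,[2,50,98],axis=0).round(4).tolist())
f=p[(p[:,0]<-.105)&(p[:,0]>-.125)&(abs(p[:,1])<.09)&(p[:,2]>.095)&(p[:,2]<.145)]
c=np.polyfit(f[:,1],f[:,0],1); print('lid front',len(f),f.mean(0),c,np.percentile(f[:,1],[1,99]))
f=p[(p[:,0]<-.07)&(p[:,0]>-.095)&(abs(p[:,1])<.075)&(abs(p[:,1])>.012)&(p[:,2]>.02)&(p[:,2]<.07)]
print('drawer',len(f),np.polyfit(f[:,1],f[:,0],1))
l=p[(p[:,0]<-.1)&(p[:,0]>-.13)&(abs(p[:,1])<.13)&(p[:,2]>.08)&(p[:,2]<.16)]; print('lid y extents',np.percentile(l[:,1],[.5,99.5]),l[:,2].min(),l[:,2].max())
E
```

```text
tab 300 [[-0.1211, -0.0058, 0.0361], [-0.1122, -0.0001, 0.0545], [-0.0955, 0.0056, 0.0563]]
lid front 6467 [-1.14073169e-01 -4.16007283e-05  1.22303735e-01] [-0.00069483 -0.1140732 ] [-0.08817958  0.0881398 ]
drawer 606 [-0.00094572 -0.08296199]
lid y extents [-0.1009167   0.10128066] 0.08608526727742277 0.1520197647059344
```

```bash
python3 - <<'E'
from h import *
r=ori(41,-1); ax=r.as_matrix()[:,2]
tab=W([-.114,0,.045])
command_gripper(.55)
print(move_linear(tcp(tab,r),.1,r.as_rotvec(),stop_force=12), read_state()['contact_force'])
command_gripper(0); s=read_state(); print('gap',s['finger_gap'],s['contact_force'])
st=move_linear(tcp(W([-.114-.139,0,.045]),r),.1,stop_force=25); s=read_state()
print(st,(RC().T@(s['tool_pos']-tcp(tab,r))).round(4),s['contact_force'],s['finger_gap'],s['time_s'])
sleep(.2); command_gripper(.5)
print(move_linear(s['tool_pos']-ax*.10,.2)); 
g=W([-.22,0,.3]);r0=ori(10,-1)
goto(tcp(g,r0),r0.as_rotvec())
d=cam('wrist'); save(d,'w2.png'); p=(pts(d)-O)@RC(); np.save('w2.npy',p); print(read_state()['time_s'])
for t,v in dict(tab=[-.246,0,.045],seat=[-.136-.04,0,.022]).items(): print(t,proj(d,W(v)))
for t in ['pull_tab','seat','stop','jaw']:
  for m in find_in(t,'wrist')[:2]: print(t,m)
E
```

```text
False [ 0.21407553 -0.58998578 -0.32619724]
gap -0.00408471701974085 [-0.07979753  0.86121515 -0.11321418]
False [-0.1382  0.0003  0.0002] [-0.48877588  0.26218891  0.21424646] 4.560473176985186e-05 9.5667
False
11.9417
tab [[263.09460536 196.17012375]]
seat [[263.14323545 152.0032134 ]]
pull_tab {'position': [262.2, 112.7], 'p': 0.4}
seat {'position': [262.7, 110.5], 'p': 0.38}
```

View pics/w2.png

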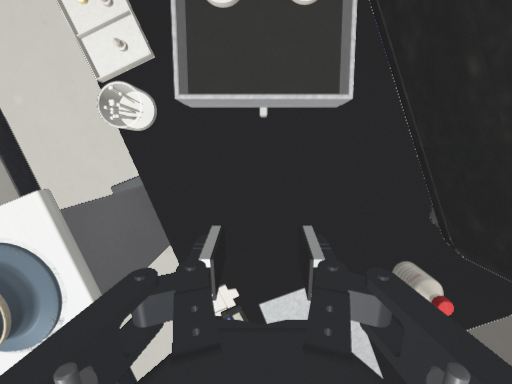

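The fingers closed on nothing and the drawer is still shut: the tab is at about (263,111). I'll go back and look at the grasp pose before closing.

```bash
python3 - <<'E'
from h import *
r=ori(41,-1); ax=r.as_matrix()[:,2]
tab=W([-.114,0,.045])
goto(tcp(tab-ax*.07,r),r.as_rotvec())
print(move_linear(tcp(tab,r),.12,r.as_rotvec(),stop_force=12))
s=read_state(); print(((s['tool_pos']-O)@RC()).round(4),((tcp(tab,r)-O)@RC()).round(4),s['time_s'],s['finger_gap'],r.as_rotvec(),s['eef_rot'])
d=cam('wrist'); save(d,'w3.png')
print('tcp',proj(d,s['tool_pos']),'tab',proj(d,tab),'top of tab',proj(d,W([-.121,0,.057])))
p=(pts(d)-O)@RC()
t=p[(p[:,0]<-.09)&(p[:,0]>-.14)&(abs(p[:,1])<.015)&(p[:,2]>.03)&(p[:,2]<.075)]
print('tab',len(t),np.percentile(t,[2,50,98],axis=0).round(4).tolist())
E
```

```text
False
[-0.1016 -0.0006  0.0315] [-0.1017  0.      0.0309] 13.7417 0.49827738976018454 [-2.16291114 -1.48097617 -0.80867934] [-2.16317934 -1.48207235 -0.80990689]
tcp [[262.68325561 211.59040453]] tab [[261.9011427  223.18360079]] top of tab [[261.95586816 229.04619265]]
tab 697 [[-0.1207, -0.0058, 0.037], [-0.1129, -0.0, 0.0546], [-0.1009, 0.0057, 0.0564]]
```

View pics/w3.png

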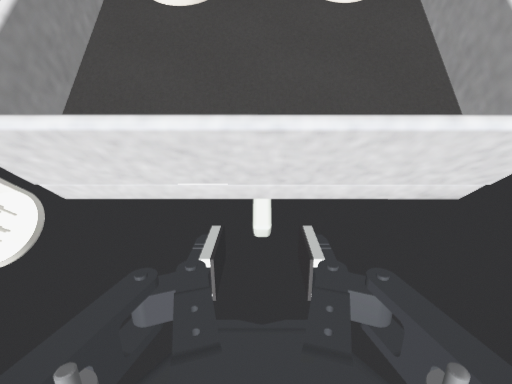

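```bash
python3 - <<'E'
from h import *
s=read_state(); T=R.from_rotvec(s['eef_rot']).as_matrix()
d=cam('wrist'); z=d['z_map']; K=d['intrinsics']
for (u,v) in [(217,230),(206,261),(213,295),(221,240),(216,275),(305,230),(318,261),(311,295),(262,215),(262,233)]:
    c=np.array([(u-K[0][2])/K[0][0],(v-K[1][2])/K[1][1],1])*z[v,u]
    w=(c-d['t'])@d['R']; print((u,v),'tool mm',((w-s['tool_pos'])@T*1000).round(1), 'chest',((w-O)@RC()*1000).round(1))
print('cam in tool',((-d['R'].T@d['t'])-s['tool_pos'])@T, 'cam z in tool',d['R'][2]@T)
E
```

```text
(217, 230) tool mm [  9.4 -25.  -47.6] chest [-126.1   24.4   73.6]
(206, 261) tool mm [  9.2 -25.2 -77. ] chest [-145.5   24.6   95.7]
(213, 295) tool mm [ -8.6 -23.1 -77.3] chest [-159.1   22.4   84.2]
(221, 240) tool mm [  6.5 -22.1 -53.4] chest [-132.1   21.5   76.1]
(216, 275) tool mm [ -1.6 -22.2 -72.1] chest [-150.4   21.5   84.9]
(305, 230) tool mm [  9.6  22.8 -48. ] chest [-126.2  -23.5   74.1]
(318, 261) tool mm [  9.1  24.1 -76.8] chest [-145.5  -24.8   95.5]
(311, 295) tool mm [ -9.   22.  -76.8] chest [-159.1  -22.7   83.6]
(262, 215) tool mm [  8.   -0.5 -24.2] chest [-111.8   -0.2   55. ]
(262, 233) tool mm [ -6.2  -0.5 -21.2] chest [-120.5   -0.2   43.5]
cam in tool [ 0.07640098 -0.00079451 -0.17975685] cam z in tool [-3.02888677e-01 -7.97320706e-04  9.53025610e-01]
```

The depth readings put the pad tips about 47 mm behind the reported TCP, which explains the miss. I'll measure the shut fingers the same way.

```bash
python3 - <<'E'
from h import *
r=ori(41,-1); ax=r.as_matrix()[:,2]
move_linear(read_state()['tool_pos']-ax*.02,.15)
command_gripper(0); print(read_state()['finger_gap'])
s=read_state(); T=R.from_rotvec(s['eef_rot']).as_matrix()
def tool(n):
    d=cam(n); return d,(pts(d)-s['tool_pos'])@T*1000
d,p=tool('wrist'); save(d,'w4.png')
m=(abs(p[:,0])<14)&(abs(p[:,1])<10)&(p[:,2]>-110)&(p[:,2]<20); q=p[m]
h,e=np.histogram(q[:,2],bins=np.arange(-110,24,4)); print(list(zip(e.astype(int),h)))
d,p=tool('scene'); m=(abs(p[:,0])<40)&(abs(p[:,1])<40)&(p[:,2]>-150)&(p[:,2]<40); q=p[m]
h,e=np.histogram(q[:,2],bins=np.arange(-150,44,6)); print('scene',list(zip(e.astype(int),h)))
im=cv2.cvtColor(d['image'],cv2.COLOR_RGB2BGR)[100:220,130:290]
w=cv2.imread('pics/w4.png')[150:384,130:400]
cv2.imwrite('pics/c4.png',np.hstack([cv2.resize(im,(480,360)),cv2.resize(w,(320,360))]))
print(proj(d,s['tool_pos']), s['time_s'])
E
```

```text
0.0005972959391709684
[(np.int64(-110), np.int64(78)), (np.int64(-106), np.int64(80)), (np.int64(-102), np.int64(78)), (np.int64(-98), np.int64(190)), (np.int64(-94), np.int64(301)), (np.int64(-90), np.int64(373)), (np.int64(-86), np.int64(521)), (np.int64(-82), np.int64(149)), (np.int64(-78), np.int64(433)), (np.int64(-74), np.int64(157)), (np.int64(-70), np.int64(147)), (np.int64(-66), np.int64(178)), (np.int64(-62), np.int64(145)), (np.int64(-58), np.int64(144)), (np.int64(-54), np.int64(138)), (np.int64(-50), np.int64(122)), (np.int64(-46), np.int64(90)), (np.int64(-42), np.int64(9)), (np.int64(-38), np.int64(0)), (np.int64(-34), np.int64(0)), (np.int64(-30), np.int64(0)), (np.int64(-26), np.int64(0)), (np.int64(-22), np.int64(0)), (np.int64(-18), np.int64(0)), (np.int64(-14), np.int64(0)), (np.int64(-10), np.int64(166)), (np.int64(-6), np.int64(173)), (np.int64(-2), np.int64(125)), (np.int64(2), np.int64(29)), (np.int64(6), np.int64(1)), (np.int64(10), np.int64(0)), (np.int64(14), np.int64(0)), (np.int64(18), np.int64(0))]
scene [(np.int64(-150), np.int64(2)), (np.int64(-144), n
[... 252 characters left out ...]
64(3)), (np.int64(-90), np.int64(1)), (np.int64(-84), np.int64(0)), (np.int64(-78), np.int64(0)), (np.int64(-72), np.int64(0)), (np.int64(-66), np.int64(0)), (np.int64(-60), np.int64(0)), (np.int64(-54), np.int64(0)), (np.int64(-48), np.int64(3)), (np.int64(-42), np.int64(13)), (np.int64(-36), np.int64(10)), (np.int64(-30), np.int64(2)), (np.int64(-24), np.int64(0)), (np.int64(-18), np.int64(0)), (np.int64(-12), np.int64(0)), (np.int64(-6), np.int64(1)), (np.int64(0), np.int64(4)), (np.int64(6), np.int64(6)), (np.int64(12), np.int64(6)), (np.int64(18), np.int64(2)), (np.int64(24), np.int64(24)), (np.int64(30), np.int64(44)), (np.int64(36), np.int64(26))]
[[198.94109273 171.07214925]] 14.6167
```

View pics/c4.png

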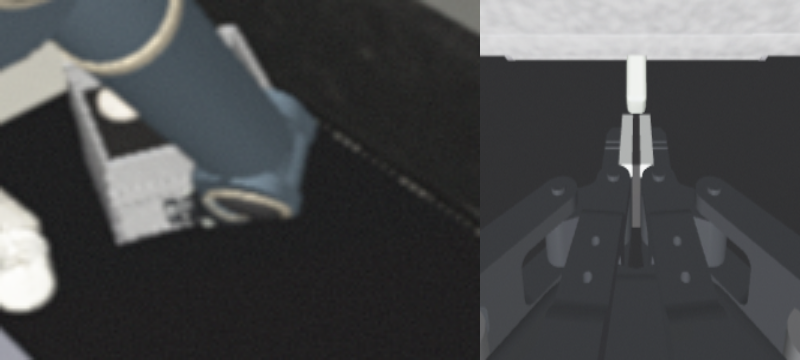

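The scene camera agrees: the shut tips sit 42 mm behind the reported TCP along tool z. I'll add that offset and retry.

```bash
cat >> h.py <<'E'
OFF=.042  # measured: real finger tips lie this far behind the reported TCP
def tcp(g,r): return np.array(g)+r.as_matrix()[:,2]*(grip_depth+OFF)
E
python3 - <<'E'
from h import *
import sys
r=ori(41,-1); ax=r.as_matrix()[:,2]
tab=W([-.114,0,.045]); end=W([-.114-.137,0,.045])
print(ik(tcp(tab,r),r.as_rotvec()),ik(tcp(end,r),r.as_rotvec()))
s=read_state(); move_linear(s['tool_pos']-ax*.01,.15)
command_gripper(.5)
try: print(move_linear(tcp(tab,r),.1,r.as_rotvec(),stop_force=12), read_state()['contact_force'])
except IKError as e: print(e); sys.exit()
command_gripper(0); s=read_state(); print('gap',s['finger_gap'],s['contact_force'],s['time_s'])
if s['finger_gap']>.06:
    st=move_linear(tcp(end,r),.1,stop_force=20); s=read_state()
    print(st,(RC().T@(s['tool_pos']-tcp(tab,r))).round(4),s['contact_force'],s['finger_gap'],s['time_s'])
E
```

```text
[ 0.51405437  0.73186568 -0.67213703  2.09060789 -0.9434282   0.29791824
  0.55757085] [ 0.73721346  0.68818072 -0.59846387  2.14222099 -0.85089818  0.46676896
  0.67785744]
False [ 1.07036095  0.07720965 -0.56682058]
gap 0.13113174455050144 [-0.13249568 -2.41062626  4.45768006] 16.7
True [-0.1339 -0.0009  0.0005] [0.48605214 0.08693939 1.47097333] 0.12592514579984548 17.9667
```

```bash
python3 - <<'E'
from h import *
r=ori(41,-1); ax=r.as_matrix()[:,2]
command_gripper(.45); s=read_state()
move_linear(s['tool_pos']-ax*.07,.2)
r0=ori(0,-1); g=W([-.24,0,.26]); goto(tcp(g,r0),r0.as_rotvec())
d=cam('wrist'); save(d,'w5.png'); p=(pts(d)-O)@RC(); np.save('w5.npy',p)
z=d['z_map']; v,u=np.indices(z.shape); K=d['intrinsics']
c=np.stack([(u-K[0][2])/K[0][0]*z,(v-K[1][2])/K[1][1]*z,z],-1); np.save('w5P.npy',((c-d['t'])@d['R']-O)@RC())
print(read_state()['time_s'],read_state()['joint_positions'].round(2))
for t in ['pull_tab','seat','stop','jaw']:
  for m in find_in(t,'wrist')[:2]: print(t,m)
E
```

```text
19.9833 [ 0.17  0.24 -0.34  1.86  0.09  1.05 -0.57]
pull_tab {'position': [264.3, 101.4], 'p': 0.79}
pull_tab {'position': [264.2, 56.8], 'p': 0.26}
seat {'position': [264.5, 98.8], 'p': 0.95}
stop {'position': [263.1, 100.1], 'p': 0.74}
jaw {'position': [264.3, 115.9], 'p': 0.5}
```

View pics/w5.png

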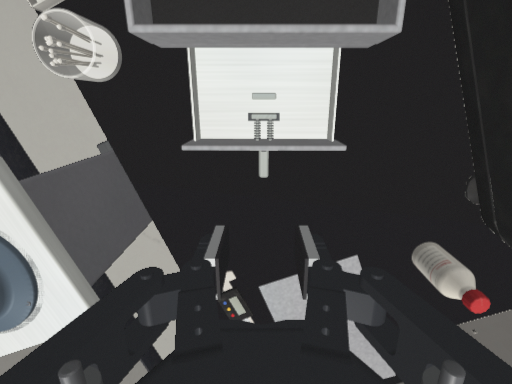

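```bash
python3 - <<'E'
import numpy as np
P=np.load('w5P.npy')*1000
for v in range(84,182,2): print(v,P[v,264].round(1),end='; ')
print()
for v in (96,117): print(v,[ (u,P[v,u].round(1).tolist()) for u in (246,250,254,274,278,282)])
E
python3 - <<'E'
from h import *
p=np.load('w5.npy')*1000
f=p[(p[:,2]>70)&(p[:,2]<84)&(abs(p[:,1])<95)&(p[:,0]<-190)&(p[:,0]>-235)]
print('front rim',np.percentile(f,[1,50,99],axis=0).round(1), 'yaw',np.polyfit(f[:,1],f[:,0],1))
f=p[(p[:,2]>49)&(p[:,2]<60)&(abs(p[:,1])<20)&(p[:,0]>-200)&(p[:,0]<-130)]
print('jaw top',np.percentile(f,[2,50,98],axis=0).round(1))
f=p[(p[:,2]>27)&(p[:,2]<34)&(abs(p[:,1])<13)&(p[:,0]>-190)&(p[:,0]<-130)]
print('stop top',np.percentile(f,[2,50,98],axis=0).round(1))
E
```

```text
84 [-143.3   -0.5   20.2]; 86 [-145.7   -0.5   21.3]; 88 [-147.9   -0.5   19.6]; 90 [-150.3   -0.5   19.7]; 92 [-152.7   -0.5   21. ]; 94 [-155.2   -0.5   28.6]; 96 [-157.6   -0.5   29.7]; 98 [-159.9   -0.5   28.6]; 100 [-162.2   -0.6   21. ]; 102 [-164.6   -0.6   21.3]; 104 [-167.    -0.6   20.2]; 106 [-169.5   -0.6   20.4]; 108 [-171.9   -0.6   21. ]; 110 [-174.4   -0.6   19.2]; 112 [-176.8   -0.6   22. ]; 114 [-177.8   -0.5   52.6]; 116 [-180.    -0.5   53. ]; 118 [-182.3   -0.5   53.2]; 120 [-186.5   -0.6   23.9]; 122 [-189.3   -0.7   19.8]; 124 [-191.8   -0.7   21. ]; 126 [-194.3   -0.7   21.2]; 128 [-197.    -0.7   19.1]; 130 [-199.4   -0.7   20.7]; 132 [-202.2   -0.7   19.3]; 134 [-204.6   -0.7   20.4]; 136 [-207.    -0.7   21.8]; 138 [-209.8   -0.8   20.6]; 140 [-210.1   -0.7   37.3]; 142 [-210.2   -0.6   54. ]; 144 [-210.2   -0.5   69.3]; 146 [-211.3   -0.5   76.4]; 148 [-213.6   -0.5   76.7]; 150 [-216.3   -0.5   74.1]; 152 [-222.    -0.6   55. ]; 154 [-224.4   -0.6   55.7]; 156 [-227.1   -0.7   54.3]; 158 [-229.4   -0.7   55. ]; 160 [-232.    -0.7   54.6]; 162 [-234.2   -0
[... 211 characters left out ...]
 [-271.1   -1.1   -2.6]; 180 [-273.7   -1.1   -1. ]; 
96 [(246, [-157.4, 22.1, 20.4]), (250, [-157.5, 17.0, 22.3]), (254, [-157.5, 11.8, 27.5]), (274, [-157.5, -12.8, 27.7]), (278, [-157.4, -18.1, 20.0]), (282, [-157.4, -23.1, 21.6])]
117 [(246, [-183.1, 22.5, 19.8]), (250, [-182.8, 17.2, 24.7]), (254, [-181.2, 11.2, 53.2]), (274, [-181.2, -12.2, 51.9]), (278, [-182.7, -18.4, 25.1]), (282, [-182.9, -23.7, 21.4])]
front rim [[-216.3  -90.7   70.3]
 [-212.6   -0.5   76.2]
 [-210.    90.1   78. ]] yaw [ 1.28706202e-03 -2.12905755e+02]
jaw top [[-182.4  -14.4   51.9]
 [-180.    -0.5   53.5]
 [-177.7   14.1   55.1]]
stop top [[-188.3  -12.8   27.2]
 [-157.5   -0.5   28.4]
 [-154.    13.    31.8]]
```

```bash
python3 - <<'E'
from h import *
r=ori(10,-1); rv=r.as_rotvec()
sp=np.array([.508,-.292,0.01]); X=RC()[:,0]
for nm,g in dict(view=sp-X*.04+[0,0,.19],grasp=sp+[0,0,.013],over=W([-.161,0,.2]),dn=W([-.161,0,.052]),press=W([-.179,0,.052]),seat=W([-.178,0,.04])).items(): print(nm,ik(tcp(g,r),rv))
g=sp-X*.04+[0,0,.19]
goto(tcp(g,r),rv); command_gripper(.75)
d=cam('wrist'); save(d,'w6.png'); P=pts(d)
print(read_state()['time_s'],'pred',proj(d,sp))
for t in ['specimen_mid','loupe']:
    for m in masks_of(t,'wrist')[:2]:
        q=pts(d,m['pixels']); print(t,m['p'],m['position'],len(q),np.percentile(q,[2,50,98],axis=0).round(4).tolist())
m=(abs(P[:,0]-sp[0])<.04)&(abs(P[:,1]-sp[1])<.04)
h,e=np.histogram(P[m,2],bins=np.arange(-.01,.04,.002)); print(list(zip(e.round(3).tolist(),h.tolist())))
q=P[m&(P[:,2]>.0165)&(P[:,2]<.03)]; print('top',len(q),cv2.minEnclosingCircle(q[:,:2].astype(np.float32)),np.median(q,0))
E
```

```text
view [ 0.72500417  0.41819624 -0.16777721  1.75982587 -0.12210531  1.00711056
  0.26753153]
grasp [ 0.69286907  0.64246691 -0.21589548  1.8914643  -0.0729844   0.64598525
  0.20626198]
over [ 0.15570695  0.3372295  -0.3908741   1.90498872 -0.02643387  0.82721057
 -0.5621261 ]
dn [ 0.11896622  0.54981922 -0.36025299  2.01078041  0.07463265  0.51859141
 -0.61634628]
press [ 0.14853073  0.54073446 -0.35836078  2.02848382  0.06240316  0.51344888
 -0.57717222]
seat [ 0.14231358  0.56124671 -0.35337259  2.03234244  0.07273108  0.48942576
 -0.58491987]
21.925 pred [[262.06404431 163.83144528]]
specimen_mid 0.67 [263.0, 164.4] 483 [[0.4985, -0.3048, 0.018], [0.5112, -0.2911, 0.0196], [0.5234, -0.2784, 0.021]]
loupe 0.62 [306.7, 285.0] 952 [[0.4886, -0.4609, 0.0049], [0.5043, -0.4437, 0.0249], [0.5198, -0.4301, 0.0374]]
[(-0.01, 0), (-0.008, 0), (-0.006, 0), (-0.004, 291), (-0.002, 3017), (0.0, 361), (0.002, 0), (0.004, 0), (0.006, 0), (0.008, 0), (0.01, 0), (0.012, 0), (0.014, 0), (0.016, 10), (0.018, 400), (0.02, 149), (0.022, 0), (0.024, 0), (0.026, 0), (0.028, 0), (0.03, 0), (0.032, 0), (0.034, 0), (0.036, 0)]
top 559 ((0.511035680770874, -0.2910802960395813), 0.015447894111275673) [ 0.51108524 -0.29104248  0.01953583]
```

View pics/w6.png

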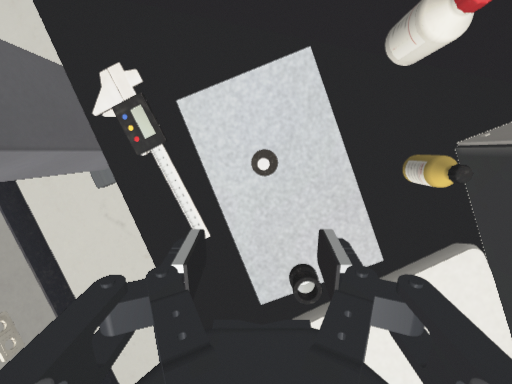

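```bash
cat >> h.py <<'E'
def tp(mid,r): return np.array(mid)+r.as_matrix()[:,2]*.0516
E
python3 - <<'E'
from h import *
r=ori(10,-1); rv=r.as_rotvec(); sp=np.array([.5111,-.2911,.0105])
goto(tp(sp+[0,0,.08],r),rv)
print(move_linear(tp(sp,r),.1,rv,stop_force=8),read_state()['contact_force'])
command_gripper(0); s=read_state(); print('gap',s['finger_gap'],s['finger_gap']*85,s['contact_force'],s['time_s'])
move_linear(tp(sp+[0,0,.06],r),.15)
d=cam('wrist'); save(d,'w7.png'); s=read_state(); T=R.from_rotvec(s['eef_rot']).as_matrix()
for m in masks_of('specimen_mid','wrist')[:2]:
    q=pts(d,m['pixels']); print(m['p'],m['position'],len(q),np.percentile(q-s['tool_pos'],[5,50,95],axis=0).round(4).tolist()); 
    q=((q-s['tool_pos']-T[:,2]*-.0516)@RC()*1000); print('rel expected mid, chest mm',np.percentile(q,[5,50,95],axis=0).round(1).tolist())
E
```

```text
False [0.60809749 0.03716747 1.1095907 ]
gap 0.34315512823446764 29.16818589992975 [-2.27126509  0.52970339 14.75895698] 23.8917
0.65 [262.4, 248.7] 2985 [[-0.0149, -0.0199, 0.0455], [-0.0024, -0.0058, 0.057], [0.0095, 0.0068, 0.058]]
rel expected mid, chest mm [[-11.6, -11.9, -5.3], [2.7, 0.0, 6.2], [15.2, 12.4, 7.2]]
```

View pics/w7.png

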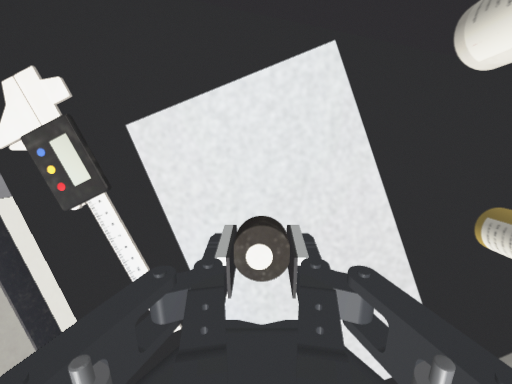

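```bash
python3 - <<'E'
from h import *
s=read_state(); T=R.from_rotvec(s['eef_rot']).as_matrix(); d=cam('wrist')
m=masks_of('specimen_mid','wrist')[0]
q=(pts(d,m['pixels'])-s['tool_pos']+T[:,2]*.0516)@RC()*1000
c=q[q[:,2]>2]
# robust plane
A=np.c_[c[:,:2],np.ones(len(c))]
k=np.ones(len(c),bool)
for _ in range(5):
    co=np.linalg.lstsq(A[k],c[k,2],rcond=None)[0]; k=abs(A@co-c[:,2])<1.5
t=c[k]; print(co,k.sum(),np.percentile(t,[1,50,99],axis=0).round(1).tolist(),cv2.minEnclosingCircle(t[:,:2].astype(np.float32)))
print(s['contact_force'],(s['tool_pos']-tp(np.array([.5111,-.2911,.0705]),ori(10,-1))))
# fingertip z in tool frame
p=(pts(d)-s['tool_pos'])@T*1000
f=p[(abs(p[:,0])<13)&(abs(abs(p[:,1])-17)<5)&(p[:,2]>-90)&(p[:,2]<0)]; h,e=np.histogram(f[:,2],bins=np.arange(-90,0,4)); print(list(zip(e.tolist(),h.tolist())))
E
```

```text
[-2.44095924e-03  9.84447956e-03  5.59114590e+00] 2566 [[-13.7, -13.1, 4.2], [1.2, 0.5, 5.6], [15.3, 14.5, 6.9]] ((0.59577876329422, 0.6145407557487488), 15.688600540161133)
[-0.21783027 -0.1472031  -0.90194008] [-0.00102888  0.00051101 -0.00124221]
[(-90, 210), (-86, 207), (-82, 201), (-78, 478), (-74, 276), (-70, 212), (-66, 197), (-62, 238), (-58, 347), (-54, 130), (-50, 107), (-46, 97), (-42, 42), (-38, 3), (-34, 0), (-30, 0), (-26, 0), (-22, 0), (-18, 0), (-14, 0), (-10, 0), (-6, 0)]
```

```bash
cat >> h.py <<'E'
def pc(c,r): return tp(W(np.array(c)-[.0006,.0006,-.0044-.0012]),r)  # command so that held puck centre is at chest-frame c
E
python3 - <<'E'
from h import *
r=ori(10,-1); rv=r.as_rotvec(); y=-.0005
def chk(n): s=read_state(); print(n,((s['tool_pos']-pc([0,0,0],r))@RC()*1000).round(1),s['contact_force'].round(1),round(s['finger_gap'],3),s['time_s'])
move_linear(read_state()['tool_pos']+[0,0,.10],.3)
goto(pc([-.160,y,.13],r),rv); chk('over')
print(move_linear(pc([-.160,y,.0455],r),.08,rv,stop_force=7)); chk('down')
d=cam('wrist'); save(d,'w8.png')
P=(pts(d)-O)@RC()*1000
f=P[(P[:,2]>49)&(P[:,2]<57)&(abs(P[:,1])<14)&(P[:,0]>-205)&(P[:,0]<-172)]
if len(f): print('jaw top?',len(f),np.percentile(f,[2,50,98],axis=0).round(1).tolist())
E
```

```text
over [-161.5   -1.4  129.6] [-0.2 -0.1 -0.9] 0.34 26.55
False
down [-159.7   -1.    46. ] [ 0.4 -0.1 -0.3] 0.337 27.7583
jaw top? 631 [[-182.3, -13.2, 49.9], [-178.7, 0.1, 53.3], [-172.7, 13.6, 56.7]]
```

View pics/w8.png

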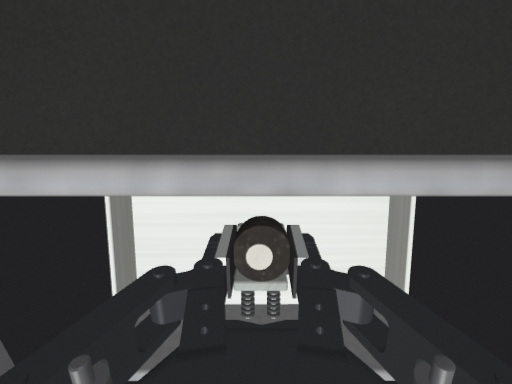

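The puck sits just behind the jaw at (262,283), with no contact yet. Now press and lower.

```bash
python3 - <<'E'
from h import *
r=ori(10,-1); rv=r.as_rotvec(); y=-.0005
def chk(n): s=read_state(); print(n,((s['tool_pos']-pc([0,0,0],r))@RC()*1000).round(1),(s['contact_force']@RC()).round(1),round(s['finger_gap'],3),s['time_s'])
print(move_linear(pc([-.1795,y,.0455],r),.05,rv,stop_force=15)); chk('press')
d=cam('wrist'); save(d,'w9.png')
s=read_state(); T=R.from_rotvec(s['eef_rot']).as_matrix()
m=masks_of('specimen_mid','wrist')[0]; q=(pts(d,m['pixels'])-O)@RC()*1000
z=np.percentile(q[:,2],60); q=q[abs(q[:,2]-z)<2.5]; print('puck top',z,cv2.minEnclosingCircle(q[:,:2].astype(np.float32)),np.polyfit(q[:,0],q[:,2],1))
E
```

```text
False
press [-178.9   -0.9   46. ] [ 3.8 -0.4  1.5] 0.341 28.35
puck top 57.262342908504294 ((-179.13075256347656, -0.3399864137172699), 15.927393913269043) [-5.19308345e-03  5.62545588e+01]
```

```bash
python3 - <<'E'
from h import *
r=ori(10,-1); rv=r.as_rotvec(); y=-.0005
def chk(n): s=read_state(); print(n,((s['tool_pos']-pc([0,0,0],r))@RC()*1000).round(1),(s['contact_force']@RC()).round(1),round(s['finger_gap'],3),s['time_s'])
print(move_linear(pc([-.1795,y,.0295],r),.03,rv,stop_force=5)); chk('low')
d=cam('wrist'); save(d,'w9.png')
m=masks_of('specimen_mid','wrist')[0]; q=(pts(d,m['pixels'])-O)@RC()*1000
z=np.percentile(q[:,2],60); q=q[abs(q[:,2]-z)<2.5]; print('puck top',z,cv2.minEnclosingCircle(q[:,:2].astype(np.float32)),np.polyfit(q[:,0],q[:,2],1))
E
```

```text
True
low [-179.3   -0.5   30.4] [-0.6  0.3  5.9] 0.342 28.9583
puck top 41.72287010360829 ((-179.8562469482422, -0.27258753776550293), 16.03676414489746) [-1.41969465e-03  4.13684271e+01]
```

View pics/w9.png

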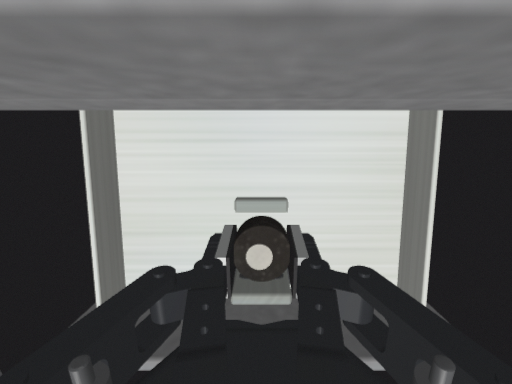

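```bash
python3 - <<'E'
from h import *
r=ori(10,-1); rv=r.as_rotvec(); y=-.0005
s=read_state(); command_gripper(.46)
move_linear(s['tool_pos']+[0,0,.12],.15)
r0=ori(5,-1); g=W([-.25,0,.23]); goto(tcp(g,r0),r0.as_rotvec())
d=cam('wrist'); save(d,'w10.png'); print(read_state()['time_s'])
P=(pts(d)-O)@RC()*1000
for m in masks_of('specimen_mid','wrist')[:1]:
    q=(pts(d,m['pixels'])-O)@RC()*1000
    z=np.percentile(q[:,2],60); q=q[abs(q[:,2]-z)<2.5]; print('puck top',z,cv2.minEnclosingCircle(q[:,:2].astype(np.float32)),np.polyfit(q[:,0],q[:,2],1))
f=P[(P[:,2]>49)&(P[:,2]<57)&(abs(P[:,1])<14)&(P[:,0]>-206)&(P[:,0]<-170)]; print('jaw top',len(f),np.percentile(f,[2,50,98],axis=0).round(1).tolist())
f=P[(P[:,2]>70)&(P[:,2]<84)&(abs(P[:,1])<80)&(P[:,0]<-190)&(P[:,0]>-235)]; print('front',np.percentile(f[:,0],[1,99]))
E
```

```text
30.7833
puck top 41.96380046006139 ((-176.0077362060547, -0.3219693601131439), 15.53101634979248) [-6.29289916e-03  4.07021191e+01]
jaw top 129 [[-196.6, -13.8, 52.1], [-194.4, 0.5, 53.4], [-192.2, 13.7, 54.7]]
front [-215.06155401 -209.7433625 ]
```

View pics/w10.png

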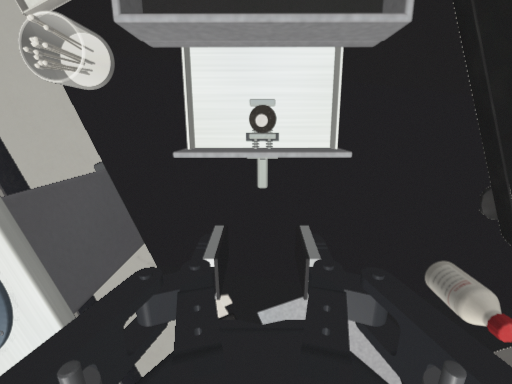

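The puck is upright at (262,119), clamped between jaw and stop. Now close the drawer.

```bash
python3 - <<'E'
from h import *
r=ori(41,-1); rv=r.as_rotvec(); ax=r.as_matrix()[:,2]; y=-.0005
tab=W([-.248,y,.045]); end=W([-.248+.140,y,.045])
print(ik(tcp(end,r),rv))
goto(tcp(tab-ax*.08,r),rv)
print(move_linear(tcp(tab,r),.12,rv,stop_force=10))
command_gripper(0); s=read_state(); print('gap',s['finger_gap'],s['time_s'])
st=move_linear(tcp(end,r),.08,stop_force=14); s=read_state()
print(st,(RC().T@(s['tool_pos']-tcp(tab,r))).round(4),(s['contact_force']@RC()).round(1),s['finger_gap'],s['time_s'])
E
```

```text
[ 0.54710267  0.75810363 -0.73448117  2.08316362 -0.81645004  0.2606232
  0.43679504]
False
gap 0.12997353442093468 33.0
True [ 0.1348 -0.0004  0.0005] [-2.5  0.8  5.2] 0.12893272983845458 34.55
```

```bash
python3 - <<'E'
from h import *
r=ori(41,-1); ax=r.as_matrix()[:,2]
command_gripper(.45); s=read_state(); move_linear(s['tool_pos']-ax*.08,.15)
sleep(.1); d=cam('wrist'); save(d,'w11.png'); P=(pts(d)-O)@RC()
f=P[(P[:,0]<-.07)&(P[:,0]>-.095)&(abs(P[:,1])<.075)&(abs(P[:,1])>.012)&(P[:,2]>.02)&(P[:,2]<.06)]
print('drawer front',len(f),np.percentile(f[:,0],[10,50,90]))
t=P[(P[:,0]<-.09)&(P[:,0]>-.14)&(abs(P[:,1])<.025)&(P[:,2]>.03)&(P[:,2]<.075)]
print('tab',len(t),np.percentile(t,[2,50,98],axis=0).round(4).tolist())
f=P[(P[:,0]<-.105)&(P[:,0]>-.125)&(abs(P[:,1])<.09)&(P[:,2]>.095)&(P[:,2]<.145)]; print('lid',f[:,0].mean())
print(read_state()['time_s'])
E
```

```text
Traceback (most recent call last):
IndexError: index -1 is out of bounds for axis 0 with size 0
```

```bash
python3 - <<'E'
from h import *
r=ori(41,-1); ax=r.as_matrix()[:,2]
s=read_state(); print(s['time_s'],((s['tool_pos']-O)@RC()).round(3))
move_linear(s['tool_pos']-ax*.08,.2)
s=read_state(); d=cam('wrist'); P=(pts(d)-O)@RC()
for n,m in dict(front=(P[:,0]<-.07)&(P[:,0]>-.1)&(abs(P[:,1])<.075)&(abs(P[:,1])>.012)&(P[:,2]>.01)&(P[:,2]<.07),
  tab=(P[:,0]<-.09)&(P[:,0]>-.14)&(abs(P[:,1])<.025)&(P[:,2]>.03)&(P[:,2]<.075),
  lid=(P[:,0]<-.105)&(P[:,0]>-.125)&(abs(P[:,1])<.09)&(P[:,2]>.095)&(P[:,2]<.145)).items():
    f=P[m]; print(n,len(f)); 
    if len(f): print(np.percentile(f,[2,50,98],axis=0).round(4).tolist())
print(find_in('pull_tab','wrist')[:1],proj(d,W([-.118,0,.057])),s['time_s'])
E
```

```text
35.7583 [-0.125  0.     0.059]
front 897
[[-0.0828, -0.0722, 0.0102], [-0.0803, 0.0123, 0.0212], [-0.0796, 0.0721, 0.0313]]
tab 310
[[-0.1185, -0.0051, 0.0356], [-0.1109, 0.0002, 0.0546], [-0.0946, 0.0056, 0.0562]]
lid 7840
[[-0.1148, -0.0863, 0.0963], [-0.114, -0.0001, 0.1239], [-0.1132, 0.0864, 0.1442]]
[{'position': [264.3, 162.0], 'p': 0.86}] [[263.25649991 175.08187614]] 36.3
```

```bash
python3 - <<'E'
from h import *
for n in ['scene','top']:
    d=cam(n)
    for t in ['loupe','etchant','oil','specimen_mid']:
        for m in masks_of(t,n)[:1]:
            p=pts(d,m['pixels']); print(n,t,round(m['p'],2),np.median(p,0).round(3))
s=read_state(); print(s['contact_force'],s['time_s']); sign_off()
E
```

```text
scene loupe 0.7 [ 0.5   -0.448  0.026]
scene etchant 0.71 [ 0.696 -0.233  0.059]
scene oil 0.71 [ 0.671 -0.37   0.05 ]
scene specimen_mid 0.53 [ 0.698 -0.232  0.069]
top etchant 0.63 [ 0.677 -0.36   0.057]
top oil 0.66 [ 0.676 -0.359  0.063]
top specimen_mid 0.21 [0.608 0.228 0.115]
[ 2.57815173e-01 -4.49175081e-01 -4.26790905e-04] 36.9
the job is handed in; nothing more can be done
```

The specimen is clamped upright in the drawer and the drawer is pushed home. I handed the job in at about 37 s on the robot's clock.

**What I did:** I pulled the drawer to its stop, pressed the jaw back with the puck and lowered it to the floor. I let go, then pushed the drawer shut by its tab.

**What went wrong:** The first grasp of the tab closed on nothing, because the real fingertips sit about 42 mm behind the reported tool point. I measured that offset with the cameras and used it from then on. When I gripped the puck on the mat, the fingertips also pressed the mat with about 15 N.

**Last checks:**
- **Specimen, after release and before closing:** it stood level on the drawer floor, 1 mm from the seat along x and within 0.5 mm across. The jaw was about 14–15 mm back, which matches clamping. I did not see it again once the drawer was shut.
- **Drawer:** the push ended against the stop. The drawer front then measured 80.3 mm from the cabinet origin against 80 nominal, so it is shut to within about 0.5 mm.
- **Bystanders:** the scene camera puts the loupe and both bottles where they started, within 2–3 mm.
- **Disagreements:** the detector still reported a "specimen", but at the white bottle in one view and at the cabinet in the other. In the top view it named the amber bottle's spot as the white bottle and missed the loupe. I take these as false labels.
- **Not viewed:** I had used all 12 picture views, so the final state rests on depth readings, not a picture.

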